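# Stack two glued card blocks for pressing under a weight

### The arm

A 6-joint arm with a two-finger parallel gripper is mounted at the origin on the work surface. World frame = base frame: x ahead of the robot, y to its left, z up, the work surface at z = 0. Lengths are in mm, angles in degrees, forces in N, time in s.
With the tool pointing down it reaches from about 350 to 850 mm from the base axis. Payload 8.1 kg.
Tool frame: the origin (TCP) lies between the finger pads; the fingertips stand 19 mm ahead of it and the grasp point (between the pads) is the TCP (nose_length is the distance from the TCP to the fingertips, in mm); y points along the fingers, x is the direction in which the jaws open and shut, and the axes are right-handed (so a half turn about y gives the same grasp; the last joint's range is limited). The gripper opens to 85 mm and grips with 20 to 120 N. Pads are 22 mm wide; open, the fingers measure 114 mm over their backs; the gripper's body (76 mm by 85 mm) begins 54 mm behind the grasp point. The pads swing forward as they close: fully open they stand 13 mm farther back than shut.
Start: joints at [64.148, 7.471, 85.268, -0, 87.261, -4.893], TCP at [214.597, 560.315, 229.892] pointing down, gripper open.
Joint ranges: [-169.43, 169.43], [-51.17, 129.36], [1.28, 143.12], [-76.62, 256.62], [0, 156.53], [-152.29, 152.29]. Speed limits (degrees/s): [136.94, 136.94, 159.86, 180, 180, 180].

### API

Orientations are given as [roll, pitch, yaw] about the fixed x, y, z axes, in that order (R = Rz(yaw) Ry(pitch) Rx(roll)).
In Python, from bench import sense, snapshot, camera_info, hand_in, nose_length gives the robot as it stands.
- The arm moves only by the tool arm_command, never from a script. Its argument "commands" is a list of rows, each a list of 3 entries, a list of its own where there are three numbers: the opening in per cent of the stroke, from 0 (shut) to 100 (fully open), then the shift along the world's x, y, z in units of 30 mm (1.0 is 30 mm), then the turn, a rotation vector about the world's x, y, z in degrees. A call has 1 to 5 rows; each row shifts and turns the pose as measured when the row begins; what a row does not reach is not made up. A row lasts 1/12 s, in which the tool goes at most 41.7 mm and 7.16 degrees, less where a joint would pass 70% of its speed; a pose out of reach is approached as far as the arm can. A call is refused whole if a number of a shift passes 1 or a number of a turn 7.16, either way. A call with a gripper value outside its range is refused whole. The fingers move at their own pace and stop on an object; "force" is the grip in N (left out, the last holds). Time passes only in rows, so rows that do not move let the fingers close. It gives the time, the measured TCP pose, the force and the opening at its end, in the units of the state.
- sense(): the state, without advancing time (a new reading comes with each control period).
- snapshot(name): name is "side" or "top"; returns the picture (480x640x3 uint8, blue, green, red); there is no depth.
- camera_info(name): a dict with "fx", "fy", "cx", "cy" (pixels), "k1" (the pictures are not rectified: a ray, as slopes to the right and down, at radius r is drawn at 1 + k1 r^2 times it, then the intrinsics apply), "rvec" (rotation vector, rad) and "tvec" (3), from world to camera coordinates, as OpenCV has them. Camera axes: x right, y down, z forward; pixel columns grow to the right and rows downward; lengths in mm; the calibration is good to about 2 mm. A picture is of the moment at which its call begins. camera_info takes no time and is no camera call.
- hand_in(): hands the job in, once; it reports no verdict.
The state is a dict: "time": time; "joint_pos": joint angles; "qd": joint speeds; "joint_efforts": joint torques, N m; "tool_pos": TCP position; "tcp_rot": TCP orientation; "ft_force": force on the tool from outside, world axes, zero at the start; "wrist_torque": the same for the moment, N m; "finger_gap": finger opening in mm.
Only numpy, scipy, OpenCV 4.12 (cv2) and the standard library are available. Lean on these libraries where they do the work, as an engineer would, in place of code of your own. Each camera call takes 0.05 s, during which the arm holds its last target. There are 200 camera calls.

### The job

Two freshly glued blocks of cards have to dry under pressure. On the cork-topped press bed build one neat pile, in this order from the bottom up: green card block, plywood board, orange card block, steel weight; centre each piece over the bed with its long side along the bed's long side, set it down gently rather than dropping it, and let go. Leave the white card block lying where it is.

Things in the scene. Friction and masses are not known exactly. Their poses are not given: they have to be found in the camera images.
- bed_top (a point): Centre of the top face of the press bed: a fixed low plate, 110 mm long (its x axis) by 70 mm wide (its y axis) by 14 mm high, blue below with a brown cork top, standing on the cutting mat. z axis up. It does not move during the job. The dark green cutting mat is 3 mm thick and lies on the table, so its top, on which all these things start, is at height 3 mm.
- green_mid (a point): Centre of the bright green block of small drawn cards, 85 mm long (its x axis) by 55 mm wide (its y axis) by 22 mm thick, a rigid slab lying flat on the mat, z axis up, a black line drawing of a tram on top. This point is 11 mm above its underside. About 85 g; goes to the bottom of the pile, on the cork.
- board_mid (a point): Centre of a bare plywood board, 90 mm long (its x axis) by 55 mm wide (its y axis) by 18 mm thick, lying flat on the mat, z axis up; pale wood with dark ply lines on its edges. This point is 9 mm above its underside. About 60 g.
- orange_mid (a point): Centre of the orange block of small drawn cards, 85 mm long (its x axis) by 55 mm wide (its y axis) by 22 mm thick, a rigid slab lying flat on the mat, z axis up, a black line drawing of a tram on top. This point is 11 mm above its underside. About 85 g; goes on the plywood board.
- weight_mid (a point): Centre, half-way up, of the steel weight, 52 mm high in all: a steel slab 80 mm long (its x axis) by 50 mm wide (its y axis) by 20 mm thick, carrying in its middle a black upright grip bar 56 mm long (along x), 22 mm wide (along y) and 32 mm tall. z axis up. This point is 26 mm above its underside, so the bar runs from 6 mm below it to 26 mm above it. About 620 g; take it by the bar.
- white_mid (a point): Centre of the white block of small drawn cards, 85 mm long (its x axis) by 55 mm wide (its y axis) by 22 mm thick, a rigid slab lying flat on the mat, z axis up, a black line drawing of a tram on top. This point is 11 mm above its underside. It is already dry and stays where it lies.
There are look-alikes about, which are no part of the job. Of the things like the part that bears weight_mid, leave any that is red or yellow; of the rest the larger one is meant.

How it is judged:
By the outcome, as a careful person would: the job done as asked, in the order asked, and still so for the second after the job is handed in, with the robot touching nothing.
It also fails if it takes over 112 s, if anything falls off the work surface, if the arm or the gripper's body presses on something with over 40 N, if the wrist force passes 120 N, or if a joint passes its speed limit or range.

## Working session

There is one attempt and no reset: what is moved stays moved. The work goes in short steps, Python scripts to look and compute and a tool call to move; the robot and the scene stay as the last step left them, time stands still between calls to the robot, and variables do not carry over. Pictures are saved under pics/ and viewed, about 12 in all and at most 16, crops included, and the job is handed in when it is done.

Besides the shell and the picture viewer there is one more tool, called after "Request:" as a command line: name --argument value ..., lists and objects as JSON in quotes. arm_command: Moves the arm, as the interface text tells. Its arguments: {"type":"object","properties":{"commands":{"type":"array"},"force":{"type":"number"}},"required":["commands"]}

```bash
mkdir -p pics; ls; python3 - <<'E'
from bench import *
import cv2
print(sense()); print(nose_length)
for n in("top","side"):
    cv2.imwrite(f"pics/{n}0.png",snapshot(n)); print(camera_info(n))
E
```

```text
pics
{'time': 0.0, 'joint_pos': array([ 6.41492297e+01,  7.51479413e+00,  8.53324780e+01,  7.02473068e-04,
        8.72615499e+01, -4.89433969e+00]), 'qd': array([ 0.13236179, -0.0041537 ,  0.02701989, -0.11687833, -0.0257762 ,
       -0.09932778]), 'joint_efforts': array([-1.92088904e-03, -5.69427001e+01, -5.00529742e+01, -5.06673114e-04,
        1.57168804e-02, -5.43649605e-06]), 'tool_pos': array([214.33018248, 559.79625188, 228.81705887]), 'tcp_rot': array([-89.9900164 ,   0.10836545,  69.04354465]), 'ft_force': array([ 0.45798655, -0.10155114, -0.7068581 ]), 'wrist_torque': array([-0.03434967, -0.0261822 , -0.06359957]), 'finger_gap': 85.57394213736619}
19.0
{'fx': 528.7011417689729, 'fy': 528.7011417689729, 'cx': 321.86931962503775, 'cy': 239.72039234012055, 'k1': -0.11048147737134009, 'rvec': array([ 2.14370485, -2.1820381 ,  0.1546207 ]), 'tvec': array([ 156.45116921,  454.88329663, 1172.26998606])}
{'fx': 499.7322126817385, 'fy': 499.7322126817385, 'cx': 320.1173942336444, 'cy': 240.37634020418756, 'k1': -0.06317045606955828, 'rvec': array([ 2.25443439, -0.46603407,  0.19580438]), 'tvec': array([-328.88750686,  248.33884698, 1034.3805944 ])}
```

View pics/top0.png

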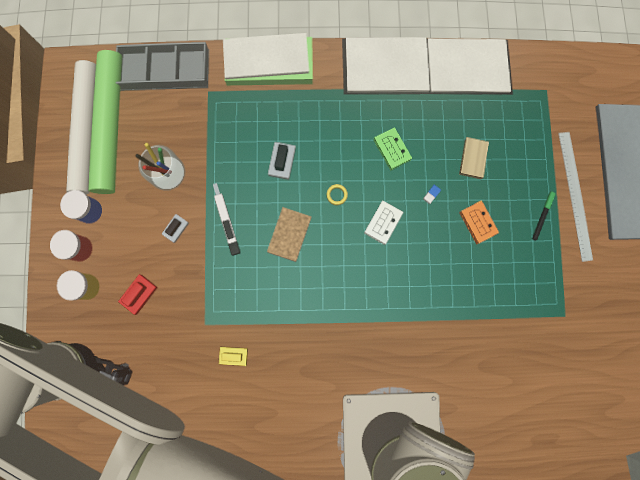

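View pics/side0.png

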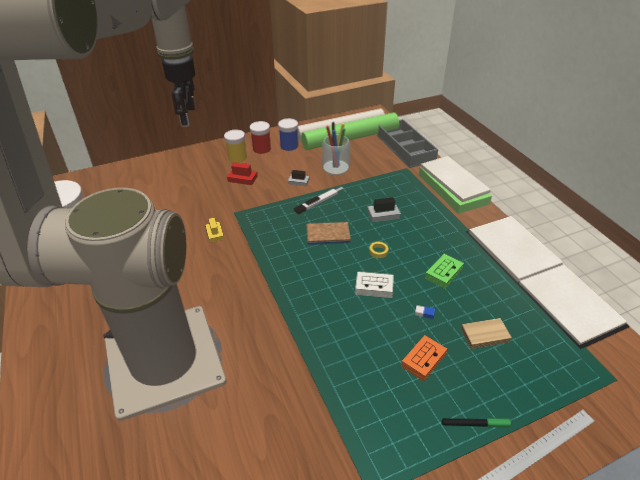

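```bash
cat > h.py <<'E'
import cv2,numpy as np
from bench import *
def ray(n,px):
    c=camera_info(n); q=(np.reshape(px,(-1,2)).astype(float)-[c['cx'],c['cy']])/[c['fx'],c['fy']]
    K=np.eye(3); u=cv2.undistortPoints(q[:,None],K,np.array([c['k1'],0,0,0.]))[:,0]
    R=cv2.Rodrigues(c['rvec'])[0]
    return -R.T@c['tvec'], np.c_[u,np.ones(len(u))]@R
def plane(n,px,z):
    o,d=ray(n,px); return (o+d*((z-o[2])/d[:,2])[:,None])[:,:2]
def proj(n,P):
    c=camera_info(n); R=cv2.Rodrigues(c['rvec'])[0]; p=R@np.array(P,float)+c['tvec']; s=p[:2]/p[2]
    return s*(1+c['k1']*s@s)*c['fx']+[c['cx'],c['cy']]
# hsv lo, hi, height of the mid of the visible body
COL=dict(bed=((5,50,60),(20,200,255),16),green=((45,100,120),(70,255,255),14),board=((12,40,110),(28,200,255),12),
 orange=((3,150,110),(16,255,255),14),white=((0,0,140),(180,45,255),14),bar=((0,0,0),(180,110,50),39),slab=((0,0,60),(180,60,255),13))
def find(n,img,k,seed,r=32,z=None,dbg=None):
    lo,hi,z0=COL[k]; z=z0 if z is None else z
    m=cv2.inRange(cv2.cvtColor(img,cv2.COLOR_BGR2HSV),lo,hi)
    w=np.zeros_like(m); x,y=map(int,seed); w[max(0,y-r):y+r,max(0,x-r):x+r]=255; m&=w
    if k not in('bar',): m=cv2.morphologyEx(cv2.morphologyEx(m,cv2.MORPH_CLOSE,np.ones((5,5))),cv2.MORPH_OPEN,np.ones((3,3)))
    cs,_=cv2.findContours(m,cv2.RETR_EXTERNAL,cv2.CHAIN_APPROX_NONE)
    if not cs: return None
    c=cv2.convexHull(max(cs,key=cv2.contourArea)); 
    if dbg is not None: cv2.polylines(dbg,[c],True,(255,0,255),1)
    W=plane(n,c,z).astype(np.float32); (a,b),(w_,h_),t=cv2.minAreaRect(W)
    if h_>w_: w_,h_,t=h_,w_,t+90
    return np.round([a,b,w_,h_,(t+90)%180-90],1)
E
python3 - <<'E'
from h import *
T=dict(bed=(290,234),green=(393,148),board=(475,157),orange=(480,222),white=(384,222),bar=(281,157),slab=(282,161))
S=dict(bed=(328,232),green=(445,269),board=(487,332),orange=(425,357),white=(375,284),bar=(384,205),slab=(384,211))
d={}
for n,D in(("top",T),("side",S)):
    im=cv2.imread(f"pics/{n}0.png"); g=im.copy()
    for k,s in D.items(): print(n,k,find(n,im,k,s,dbg=g))
    d[n]=g
a=cv2.resize(d['top'][120:270,260:510],None,fx=2.4,fy=2.4); b=cv2.resize(d['side'][190:390,300:520],(600,545))[:240]
cv2.imwrite("pics/c.png",np.vstack([a[:,:600],b]))
E
```

```text
top bed [473.9 223.7 109.4  69.2 -19.1]
top green [674.1 -22.4  89.4  62.   26.9]
top board [ 653.  -219.4   91.    56.5  -12.6]
top orange [ 495.2 -219.6   84.9   60.7   25.5]
top white [497.9   4.8  89.5  57.5 -31.1]
top bar [623.5 243.8  18.4   9.4  89. ]
top slab [649.7 240.   84.4  52.5 -11.7]
side bed [473.2 219.6 109.9  74.4 -19.7]
side green [681.9 -18.2  88.   62.2  25.7]
side board [ 655.1 -214.4   91.1   55.9  -13.1]
side orange [ 495.2 -218.8   98.6   60.    26.2]
side white [502.   12.5  87.9  56.9 -30.8]
side bar [648.8 238.4  61.7  53.2 -13.7]
side slab [645.4 232.   88.5  66.3 -23.8]
```

View pics/c.png

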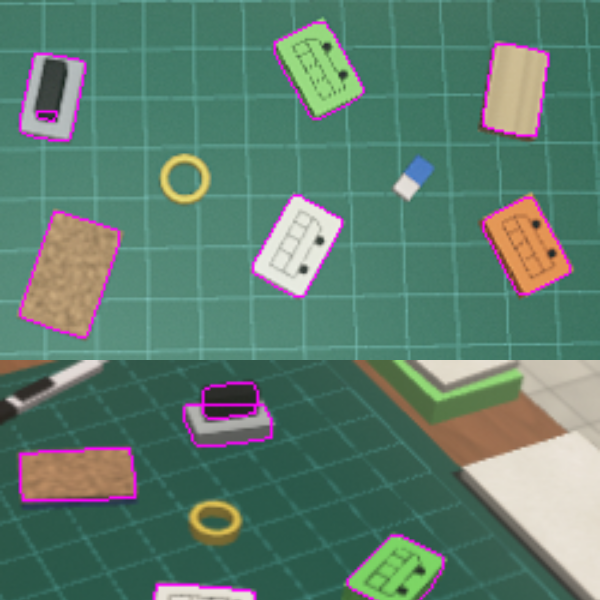

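The overlay shows clean outlines of the tops: bed at (290,234), green (393,148), board (475,157), orange (480,222), and weight (282,160) in the top view. I'm setting out for the green block at about (673,-20), yaw 26.5.

Request:
arm_command --commands '[[100, [0.77, -0.97, 0], [0, 0, 2.4]], [100, [0.77, -0.97, 0], [0, 0, 2.4]], [100, [0.77, -0.97, 0], [0, 0, 2.4]], [100, [0.77, -0.97, 0], [0, 0, 2.4]], [100, [0.77, -0.97, 0], [0, 0, 2.4]]]' --force 40

```text
time: 0.52
tool_pos: [326.4, 412.8, 225.1]
tcp_rot: [-89.7, 0.3, 82.1]
ft_force: [0.0, -0.6, 0.1]
finger_gap: 85.6
```

Request:
arm_command --commands '[[100, [0.77, -0.97, 0], [0, 0, 2.4]], [100, [0.77, -0.97, 0], [0, 0, 2.4]], [100, [0.77, -0.97, 0], [0, 0, 2.4]], [100, [0.77, -0.97, 0], [0, 0, 2.4]], [100, [0.77, -0.97, 0], [0, 0, 2.4]]]'

```text
time: 0.93
tool_pos: [444.4, 258.6, 223.0]
tcp_rot: [-89.6, 0.4, 94.9]
ft_force: [0.2, 0.1, -0.2]
finger_gap: 85.3
```

Request:
arm_command --commands '[[100, [0.82, -1.0, -0.45], [0, 0, 2.3]], [100, [0.82, -1.0, -0.45], [0, 0, 2.3]], [100, [0.82, -1.0, -0.45], [0, 0, 2.3]], [100, [0.82, -1.0, -0.45], [0, 0, 2.3]], [100, [0.82, -1.0, -0.45], [0, 0, 2.3]]]'

```text
time: 1.35
tool_pos: [569.4, 104.8, 158.0]
tcp_rot: [-89.9, 0.3, 107.0]
ft_force: [0.5, 0.7, 0.5]
finger_gap: 85.4
```

Request:
arm_command --commands '[[100, [0.82, -1.0, -0.45], [0, 0, 2.3]], [100, [0.82, -1.0, -0.45], [0, 0, 2.3]], [100, [0.82, -1.0, -0.45], [0, 0, 2.3]], [100, [0, 0, 0], [0, 0, 0]]]'

```text
time: 1.68
tool_pos: [642.8, 6.8, 110.4]
tcp_rot: [-89.5, 0.2, 114.1]
ft_force: [-0.6, 1.6, -1.2]
finger_gap: 85.5
```

Request:
arm_command --commands '[[100, [0.5, -0.45, -0.5], [0, 0, 1.2]], [100, [0.5, -0.45, -0.7], [0, 0, 1.2]], [100, [0, 0, 0], [0, 0, 0]], [100, [0, 0, 0], [0, 0, 0]]]'

```text
time: 2.02
tool_pos: [672.2, -24.1, 67.8]
tcp_rot: [-89.2, -0.0, 116.3]
ft_force: [-0.2, 0.5, -0.2]
finger_gap: 85.5
```

```bash
python3 - <<'E'
from h import *
s=sense(); print(s['tool_pos'],s['tcp_rot'])
a=snapshot("top");b=snapshot("side")
x,y=np.array(proj("top",(673,-20,25)),int); A=a[y-60:y+60,x-60:x+60]
x,y=np.array(proj("side",(673,-20,25)),int); B=b[y-60:y+60,x-60:x+60]
cv2.imwrite("pics/g1.png",cv2.resize(np.hstack([A,B]),(800,400),interpolation=2))
E
```

```text
[672.24823098 -24.11868926  67.79611829] [-8.91911125e+01 -9.88510467e-03  1.16313359e+02]
```

View pics/g1.png

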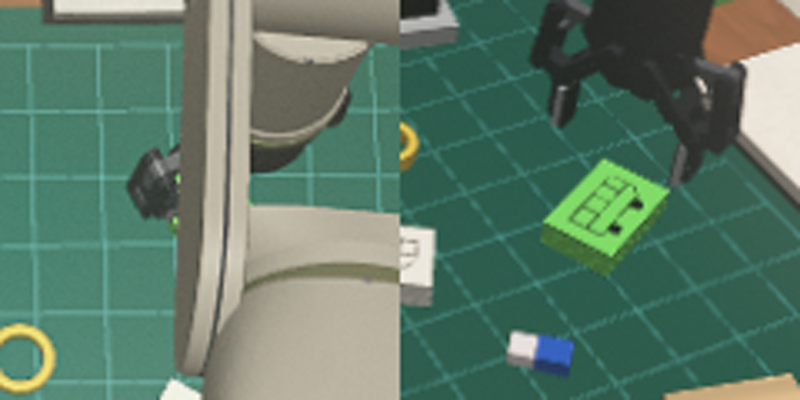

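Left: the arm hides the block in the top view. Right: the fingertips straddle the green block, with tips near (563,120) and (682,180) in the crop and the block at (605,215). Next I descend, trim the tilt and grip.

Request:
arm_command --commands '[[100, [0.03, 0.14, -0.4], [0.35, -0.72, 0]], [100, [0, 0, -0.4], [0, 0, 0]], [100, [0, 0, -0.4], [0, 0, 0]], [100, [0, 0, -0.2], [0, 0, 0]], [100, [0, 0, 0], [0, 0, 0]]]'

```text
time: 2.53
tool_pos: [673.9, -15.8, 30.1]
tcp_rot: [-90.4, 0.2, 116.5]
ft_force: [-0.5, -0.3, -1.6]
finger_gap: 85.4
```

Request:
arm_command --commands '[[100, [-0.03, -0.12, -0.2], [-0.15, 0.36, 0]], [100, [0, 0, 0], [0, 0, 0]], [40, [0, 0, 0], [0, 0, 0]], [40, [0, 0, 0], [0, 0, 0]], [40, [0, 0, 0], [0, 0, 0]]]'

```text
time: 2.95
tool_pos: [673.3, -19.5, 24.6]
tcp_rot: [-89.9, 0.2, 116.5]
ft_force: [-0.5, -0.4, 0.0]
finger_gap: 51.9
```

Request:
arm_command --commands '[[40, [0, 0, 0], [0, 0, 0]], [40, [0, 0, 0], [0, 0, 0]], [40, [0, 0, 0], [0, 0, 0]], [40, [0, 0, 0], [0, 0, 0]]]'

```text
time: 3.28
tool_pos: [674.3, -19.8, 26.0]
tcp_rot: [-90.0, 0.3, 116.5]
ft_force: [-0.6, 0.3, 1.1]
finger_gap: 33.8
```

```bash
python3 - <<'E'
from h import *
b=snapshot("side")
x,y=np.array(proj("side",(673,-20,25)),int); print(x,y); B=b[y-60:y+60,x-80:x+80]
cv2.imwrite("pics/g2.png",cv2.resize(B,(800,600),interpolation=2))
E
```

```text
443 266
```

View pics/g2.png

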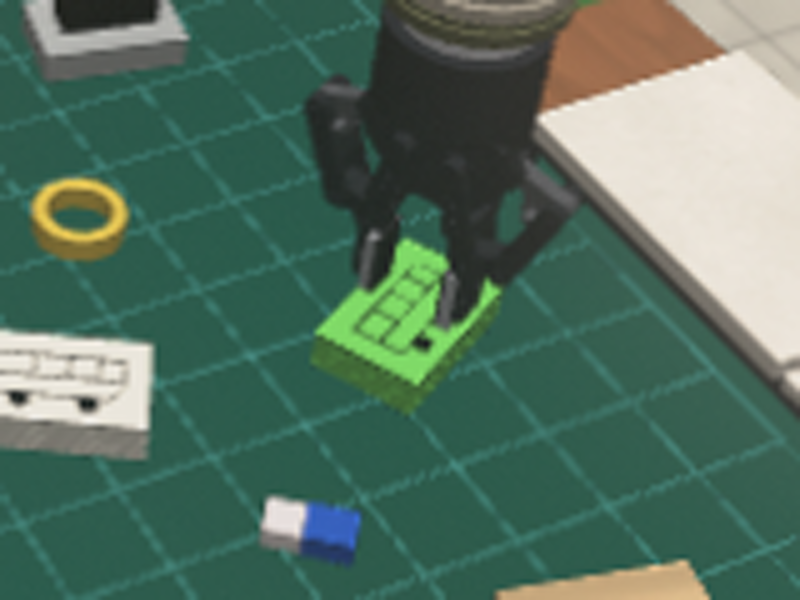

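The fingers closed on top of the block instead of beside it: the tips in the crop at (370,285) and (455,320) lie over the green top, around z=25. They reach less far than I assumed, so I'm checking that geometrically.

```bash
python3 - <<'E'
from h import *
s=sense(); print(s['tool_pos'],s['tcp_rot'],s['finger_gap'],s['ft_force'])
p0=proj("side",(673,-20,25)).astype(int)
for z in (40,50,60,70,80): print(z,proj("side",(672.2,-24.1,z))-p0)
print("obs 6.8 -15")
for z in (5,15,25,35): print(z,proj("side",(674.3,-19.8,z)),"obs 445.4 266.4")
E
```

```text
[674.34241803 -19.84039418  25.99440254] [-90.04251843   0.27914645 116.52355624] 33.929357708508505 [-0.52142808  0.75424484  0.05149481]
40 [ 2.52627728 -3.11588601]
50 [ 3.18519546 -6.15620975]
60 [ 3.85091005 -9.23092416]
70 [  4.52351544 -12.3405685 ]
80 [  5.20310745 -15.48569218]
obs 6.8 -15
5 [443.01406211 271.86523657] obs 445.4 266.4
15 [443.64638215 268.94200672] obs 445.4 266.4
25 [444.28511874 265.98632001] obs 445.4 266.4
35 [444.93036013 262.9976751 ] obs 445.4 266.4
```

Request:
arm_command --commands '[[100, [0, 0, 0.2], [0, 0, 0]], [100, [0, 0, 0], [0, 0, 0]], [100, [0, 0, 0], [0, 0, 0]], [100, [0, 0, 0], [0, 0, 0]], [100, [0, 0, 0], [0, 0, 0]]]'

```text
time: 3.75
tool_pos: [674.6, -19.9, 33.2]
tcp_rot: [-90.1, 0.3, 116.5]
ft_force: [-0.0, -0.6, -0.4]
finger_gap: 85.3
```

Request:
arm_command --commands '[[100, [0, 0, 0], [0, 0, 0]], [100, [0, 0, -0.3], [0, 0, 0]], [100, [0, 0, -0.3], [0, 0, 0]], [100, [0, 0, 0], [0, 0, 0]]]'

```text
time: 4.08
tool_pos: [674.9, -19.9, 13.9]
tcp_rot: [-90.1, 0.3, 116.5]
ft_force: [-1.0, -0.6, 0.1]
finger_gap: 85.3
```

Request:
arm_command --commands '[[100, [0, 0, -0.17], [0, 0, 0]], [100, [0, 0, 0], [0, 0, 0]], [55, [0, 0, 0], [0, 0, 0]], [55, [0, 0, 0], [0, 0, 0]], [55, [0, 0, 0], [0, 0, 0]]]'

```text
time: 4.5
tool_pos: [673.3, -19.7, 5.8]
tcp_rot: [-89.9, 0.2, 116.5]
ft_force: [2.1, -0.4, -0.1]
finger_gap: 53.9
```

Request:
arm_command --commands '[[55, [0, 0, 0], [0, 0, 0]], [55, [0, 0, 0], [0, 0, 0]]]'

```text
time: 4.67
tool_pos: [673.7, -19.8, 6.4]
tcp_rot: [-90.0, 0.2, 116.5]
ft_force: [0.1, -0.3, -0.6]
finger_gap: 54.4
```

Request:
arm_command --commands '[[50, [0, 0, 0.3], [0, 0, 0]], [50, [0, 0, 0.8], [0, 0, 0]], [50, [0, 0, 0.8], [0, 0, 0]], [50, [-0.4, 0.5, 0.5], [0, 0, -4]], [50, [-0.7, 0.85, 0], [0, 0, -5]]]'

```text
time: 5.08
tool_pos: [640.9, 17.2, 81.8]
tcp_rot: [-90.0, 0.2, 107.2]
ft_force: [0.9, 0.9, 0.3]
finger_gap: 54.1
```

Request:
arm_command --commands '[[50, [-0.8, 0.97, 0], [0, 0, -5]], [50, [-0.8, 0.97, 0], [0, 0, -5]], [50, [-0.8, 0.97, 0], [0, 0, -5]], [50, [-0.8, 0.97, 0], [0, 0, -5]], [50, [-0.8, 0.97, 0], [0, 0, -5]]]'

```text
time: 5.5
tool_pos: [520.2, 165.3, 89.7]
tcp_rot: [-90.6, 0.2, 80.6]
ft_force: [1.0, 0.6, 0.1]
finger_gap: 54.1
```

Request:
arm_command --commands '[[50, [-0.7, 0.85, -0.2], [0, 0, -4]], [50, [-0.6, 0.75, -0.4], [0, 0, -3]], [50, [0, 0, -0.4], [0, 0, 0]], [50, [0, 0, 0], [0, 0, 0]], [50, [0, 0, 0], [0, 0, 0]]]'

```text
time: 5.92
tool_pos: [475.8, 221.7, 64.0]
tcp_rot: [-90.8, -0.1, 73.3]
ft_force: [0.0, 0.1, 0.1]
finger_gap: 54.2
```

```bash
python3 - <<'E'
from h import *
s=sense(); print(s['tool_pos'],s['tcp_rot'])
out=[]
for n in("top","side"):
    a=snapshot(n); p=proj(n,(474,222,30)).astype(int); g=a.copy()
    print(n,find(n,a,'green',proj(n,s['tool_pos']),45,z=s['tool_pos'][2]+7.6,dbg=g), find(n,a,'bed',p,dbg=g))
    out.append(g[p[1]-60:p[1]+60,p[0]-60:p[0]+60])
cv2.imwrite("pics/g3.png",cv2.resize(np.hstack(out),(800,400),interpolation=2))
E
```

```text
[475.80763246 221.65472103  64.01112288] [-9.08413430e+01 -8.39834804e-02  7.33359890e+01]
top None [430.2 238.5  69.1  22.5  77.7]
side [455.6 239.2  54.   33.8  66.5] [472.  217.  111.1  68.6 -23.8]
```

View pics/g3.png

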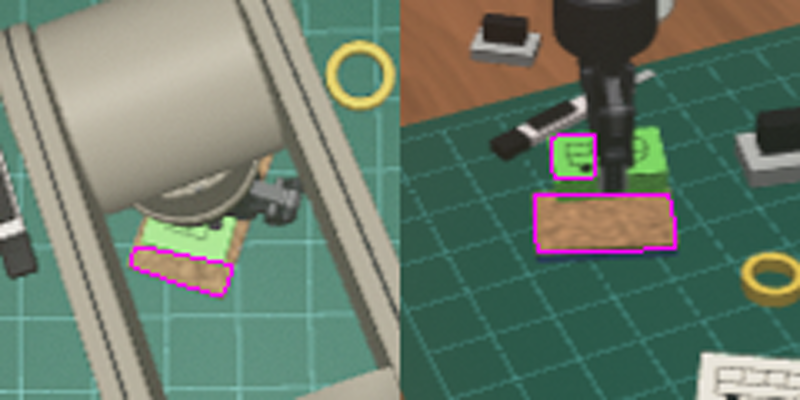

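Left: the green block is seen over the bed, largely hidden by the arm. Right: the block spans x 552–667 and the bed 535–677, so it is lengthwise centred. I'm trimming yaw and tilt while lowering.

Request:
arm_command --commands '[[50, [-0.04, 0, -0.4], [0.2, 0.6, -2.2]], [50, [0, 0, -0.4], [0, 0, 0]], [50, [0, 0, -0.35], [0, 0, 0]], [50, [0, 0, 0], [0, 0, 0]], [50, [0, 0, 0], [0, 0, 0]]]'

```text
time: 6.43
tool_pos: [480.7, 217.7, 30.7]
tcp_rot: [-90.5, -0.2, 70.9]
ft_force: [-0.1, 0.9, -1.6]
finger_gap: 53.9
```

Request:
arm_command --commands '[[50, [-0.2, 0.13, -0.1], [0.1, 0.3, 0]], [50, [0, 0, -0.1], [0, 0, 0]], [50, [0, 0, 0], [0, 0, 0]], [50, [0, 0, 0], [0, 0, 0]]]'

```text
time: 6.77
tool_pos: [474.6, 221.5, 24.6]
tcp_rot: [-90.2, -0.2, 70.9]
ft_force: [-0.6, -0.3, -1.0]
finger_gap: 54.3
```

Request:
arm_command --commands '[[50, [0, 0, -0.07], [0, 0, 0]], [50, [0, 0, 0], [0, 0, 0]]]'

```text
time: 6.93
tool_pos: [474.8, 221.8, 22.8]
tcp_rot: [-90.2, -0.2, 70.9]
ft_force: [-0.3, -1.1, -1.2]
finger_gap: 54.3
```

Request:
arm_command --commands '[[50, [0, 0, -0.06], [0, 0, 0]], [50, [0, 0, 0], [0, 0, 0]]]'

```text
time: 7.1
tool_pos: [475.1, 222.0, 21.2]
tcp_rot: [-90.2, -0.3, 71.0]
ft_force: [-0.6, -0.7, -0.8]
finger_gap: 53.9
```

Request:
arm_command --commands '[[50, [0, 0, -0.04], [0, 0, 0]], [50, [0, 0, -0.03], [0, 0, 0]]]'

```text
time: 7.27
tool_pos: [475.5, 222.2, 19.8]
tcp_rot: [-90.3, -0.3, 71.0]
ft_force: [-5.1, -1.7, 12.8]
finger_gap: 53.7
```

Request:
arm_command --commands '[[100, [0, 0, 0], [0, 0, 0]], [100, [0, 0, 0], [0, 0, 0]], [100, [0, 0, 0], [0, 0, 0]], [100, [0, 0, 0], [0, 0, 0]], [100, [0, 0, 0.5], [0, 0, 0]]]'

```text
time: 7.68
tool_pos: [473.7, 221.4, 32.4]
tcp_rot: [-90.1, -0.1, 71.0]
ft_force: [-0.2, 0.4, -1.0]
finger_gap: 85.2
```

Request:
arm_command --commands '[[100, [0, 0, 1], [0, 0, 0]], [100, [0, 0, 1], [0, 0, 0]], [100, [0.38, -0.9, 0.3], [0, 0, 0.4]], [100, [0.38, -1, 0], [0, 0, 0.4]], [100, [0.38, -1, 0], [0, 0, 0.4]]]'

```text
time: 8.1
tool_pos: [507.3, 137.2, 106.7]
tcp_rot: [-90.2, -0.3, 72.7]
ft_force: [0.1, -0.5, 0.4]
finger_gap: 85.7
```

Request:
arm_command --commands '[[100, [0.4, -1, 0], [0, 0, 0.4]], [100, [0.4, -1, 0], [0, 0, 0.4]], [100, [0.4, -1, 0], [0, 0, 0.4]], [100, [0.4, -1, 0], [0, 0, 0.4]], [100, [0.4, -1, 0], [0, 0, 0.4]]]'

```text
time: 8.52
tool_pos: [570.4, -19.4, 109.2]
tcp_rot: [-90.4, -0.4, 74.9]
ft_force: [-0.0, 1.1, -0.1]
finger_gap: 85.4
```

Request:
arm_command --commands '[[100, [0.4, -1, 0], [0, 0, 0.4]], [100, [0.4, -1, 0], [0, 0, 0.4]], [100, [0.4, -1, 0], [0, 0, 0.4]], [100, [0, 0, 0], [0, 0, 0]], [100, [0, 0, 0], [0, 0, 0]]]'

```text
time: 8.93
tool_pos: [609.1, -121.7, 109.1]
tcp_rot: [-90.6, -0.3, 75.8]
ft_force: [-0.1, 0.8, -0.5]
finger_gap: 85.1
```

```bash
python3 - <<'E'
from h import *
s=sense(); print(s['tool_pos'],s['tcp_rot'],s['time'])
out=[]
for n in("top","side"):
    a=snapshot(n); p=proj(n,(474,222,30)).astype(int); g=a.copy()
    print(n,find(n,a,'green',p,35,z=39 if n=='top' else 39,dbg=g), find(n,a,'bed',p,dbg=g),'board',find(n,a,'board',proj(n,(653,-217,12))))
    out.append(g[p[1]-60:p[1]+60,p[0]-60:p[0]+60])
cv2.imwrite("pics/g4.png",cv2.resize(np.hstack(out),(800,400),interpolation=2))
E
```

```text
[ 609.13773256 -121.71239537  109.08217223] [-90.58999638  -0.29609317  75.84233848] 8.9333
top None [433.3 238.   68.3  21.8  70.6] board [ 617.1 -223.8   29.2   22.5   86.4]
side [470.8 208.9  84.8  80.1 -21.1] [447.  228.   70.3  54.2  68. ] board [ 655.  -214.8   90.7   57.   -12.5]
```

View pics/g4.png

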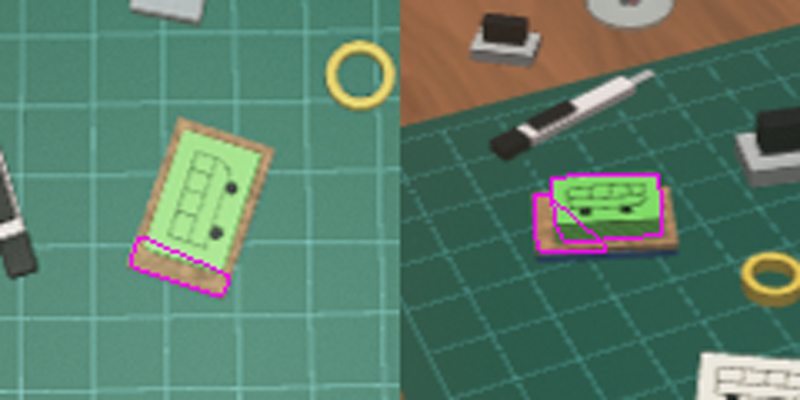

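The green block lies squarely on the bed, but the top view suggests it is a few mm towards the far (upper) end. I'll measure it with a fixed mask while moving on to the board.

Request:
arm_command --commands '[[100, [0.5, -1, -0.3], [0, 0, 0.4]], [100, [0.5, -1, -0.3], [0.15, 0.5, 0.4]], [100, [0.3, -0.8, -0.4], [0, 0, 0.4]], [100, [0, 0, 0], [0, 0, 0]], [100, [0, 0, 0], [0, 0, 0]]]'

```text
time: 9.45
tool_pos: [648.6, -199.3, 78.2]
tcp_rot: [-90.0, -0.4, 77.7]
ft_force: [0.0, 0.7, -0.3]
finger_gap: 85.3
```

```bash
sed -i 's/green=((45,100,120)/green=((45,60,120)/' h.py; python3 - <<'E'
from h import *
a=snapshot("top");p=proj("top",(474,222,30))
print(find("top",a,'green',p,35,z=39), find("top",cv2.imread("pics/top0.png"),'bed',(290,234),z=17))
print(find("side",snapshot("side"),'green',proj("side",(474,222,30)),35,z=28))
# strip: reference bed in top plane, and original green with top plane
t=cv2.imread("pics/top0.png")
print(find("top",t,'green',(393,148),z=25),find("top",t,'orange',(480,222),z=25),find("top",t,'board',(475,157),z=21))
E
```

```text
[474.6 220.9  86.3  57.1 -18.8] [473.8 223.6 109.3  69.1 -19.1]
[476.1 220.9  85.9  81.1 -21.1]
[671.2 -20.4  89.7  61.4  26.9] [ 493.4 -216.1   84.1   60.2   25.5] [ 650.4 -216.5   90.3   56.   -12.6]
```

Green measures (474.6,220.9) against the bed at (473.8,223.6), about 3 mm off, which is acceptable. Next is the board at (652,-216), which has plenty of margin for the grip.

Request:
arm_command --commands '[[100, [0.1, -0.5, -0.5], [0, 0, 0]], [100, [0, 0, -0.6], [0, 0, 0]], [100, [0, 0, -0.5], [0, 0, 0]], [100, [0, 0, 0], [0, 0, 0]], [100, [0, 0, 0], [0, 0, 0]]]'

```text
time: 9.97
tool_pos: [652.7, -207.2, 33.2]
tcp_rot: [-90.2, -0.4, 78.1]
ft_force: [-0.4, 0.0, 1.0]
finger_gap: 85.0
```

Request:
arm_command --commands '[[100, [0, -0.29, 0], [0, 0, -0.8]], [100, [0, 0, 0], [0, 0, 0]], [100, [0, 0, -0.3], [0, 0, 0]], [100, [0, 0, -0.3], [0, 0, 0]], [100, [0, 0, 0], [0, 0, 0]]]'

```text
time: 10.38
tool_pos: [654.7, -215.7, 18.0]
tcp_rot: [-90.5, -0.4, 77.3]
ft_force: [0.2, 0.8, -1.0]
finger_gap: 85.3
```

Request:
arm_command --commands '[[100, [-0.09, 0, -0.25], [0.1, 0.4, 0]], [100, [0, 0, -0.2], [0, 0, 0]], [100, [0, 0, 0], [0, 0, 0]], [100, [0, 0, 0], [0, 0, 0]]]'

```text
time: 10.72
tool_pos: [651.1, -215.6, 2.1]
tcp_rot: [-90.0, -0.4, 77.3]
ft_force: [-0.5, -0.3, 0.7]
finger_gap: 85.2
```

Request:
arm_command --commands '[[100, [0, 0, 0.07], [0, 0, 0]], [55, [0, 0, 0], [0, 0, 0]], [55, [0, 0, 0], [0, 0, 0]], [55, [0, 0, 0], [0, 0, 0]], [50, [0, 0, 0], [0, 0, 0]]]'

```text
time: 11.13
tool_pos: [651.8, -215.8, 5.3]
tcp_rot: [-90.1, -0.4, 77.3]
ft_force: [-0.1, -0.1, -1.4]
finger_gap: 53.8
```

Request:
arm_command --commands '[[50, [0, 0, 0], [0, 0, 0]], [50, [0, 0, 0], [0, 0, 0]]]'

```text
time: 11.3
tool_pos: [652.0, -215.9, 5.8]
tcp_rot: [-90.1, -0.4, 77.3]
ft_force: [-0.1, 0.0, -1.1]
finger_gap: 53.6
```

Request:
arm_command --commands '[[50, [0, 0, 0.3], [0, 0, 0]], [50, [0, 0, 1], [0, 0, 0]], [50, [0, 0, 1], [0, 0, 0]], [50, [0, 0, 0.9], [0, 0, 0]], [50, [-0.3, 0.7, 0.3], [0, 0, -0.4]]]'

```text
time: 11.72
tool_pos: [638.6, -195.7, 110.6]
tcp_rot: [-89.6, -0.5, 76.8]
ft_force: [1.6, -1.0, 1.4]
finger_gap: 53.9
```

Request:
arm_command --commands '[[50, [-0.4, 1, 0], [0, 0, -0.4]], [50, [-0.4, 1, 0], [0, 0, -0.4]], [50, [-0.4, 1, 0], [0, 0, -0.4]], [50, [-0.4, 1, 0], [0, 0, -0.4]], [50, [-0.4, 1, 0], [0, 0, -0.4]]]'

```text
time: 12.13
tool_pos: [580.5, -45.7, 121.4]
tcp_rot: [-90.4, -0.4, 74.3]
ft_force: [0.1, 0.3, -0.8]
finger_gap: 54.0
```

Request:
arm_command --commands '[[50, [-0.4, 1, 0], [0, 0, -0.4]], [50, [-0.4, 1, 0], [0, 0, -0.4]], [50, [-0.4, 1, 0], [0, 0, -0.4]], [50, [-0.4, 1, 0], [0, 0, -0.4]], [50, [-0.4, 1, 0], [0, 0, -0.4]]]'

```text
time: 12.55
tool_pos: [517.2, 110.8, 125.8]
tcp_rot: [-90.7, -0.5, 72.1]
ft_force: [0.6, -0.1, -0.7]
finger_gap: 53.9
```

Request:
arm_command --commands '[[50, [-0.4, 1, 0], [0, 0, -0.4]], [50, [-0.4, 1, 0], [0, 0, -0.4]], [50, [-0.3, 0.8, -0.2], [0, 0, -0.4]], [50, [-0.1, 0.3, -0.4], [0.2, 0.6, 0]], [50, [0, 0, -0.4], [0, 0, 0]]]'

```text
time: 12.97
tool_pos: [478.9, 214.4, 102.2]
tcp_rot: [-90.4, -0.9, 71.2]
ft_force: [-0.2, 0.4, -0.8]
finger_gap: 54.0
```

Request:
arm_command --commands '[[50, [0, 0, 0], [0, 0, 0]], [50, [0, 0, 0], [0, 0, 0]]]'

```text
time: 13.13
tool_pos: [477.5, 213.1, 99.1]
tcp_rot: [-90.3, -0.7, 71.3]
ft_force: [0.3, -0.1, -0.5]
finger_gap: 53.9
```

Request:
arm_command --commands '[[50, [-0.12, 0.35, -0.4], [-0.55, 0.5, -0.3]], [50, [0, 0, -0.5], [0, 0, 0]], [50, [0, 0, -0.4], [0, 0, 0]], [50, [0, 0, 0], [0, 0, 0]], [50, [0, 0, 0], [0, 0, 0]]]'

```text
time: 13.55
tool_pos: [477.3, 217.7, 59.4]
tcp_rot: [-90.1, 0.0, 70.5]
ft_force: [0.3, 0.0, 0.1]
finger_gap: 53.9
```

Request:
arm_command --commands '[[50, [-0.11, 0.2, -0.1], [0, 0, 0.4]], [50, [0, 0, -0.25], [0, 0, 0]], [50, [0, 0, -0.05], [0, 0, 0]], [50, [0, 0, 0], [0, 0, 0]]]'

```text
time: 13.88
tool_pos: [475.4, 222.9, 48.2]
tcp_rot: [-90.2, -0.0, 70.8]
ft_force: [-1.1, 0.1, -0.7]
finger_gap: 54.2
```

Request:
arm_command --commands '[[50, [-0.06, 0.03, -0.1], [0, 0, 0]], [50, [0, 0, -0.02], [0, 0, 0]], [50, [0, 0, 0], [0, 0, 0]]]'

```text
time: 14.13
tool_pos: [473.8, 224.1, 44.8]
tcp_rot: [-90.2, -0.1, 70.9]
ft_force: [1.1, 0.4, -0.1]
finger_gap: 54.2
```

Request:
arm_command --commands '[[50, [0, 0, -0.04], [0, 0, 0]], [50, [0, 0, 0], [0, 0, 0]]]'

```text
time: 14.3
tool_pos: [473.9, 224.3, 43.8]
tcp_rot: [-90.2, -0.1, 70.9]
ft_force: [-0.2, 0.4, -0.5]
finger_gap: 53.9
```

Request:
arm_command --commands '[[50, [0, 0, -0.04], [0, 0, 0]], [50, [0, 0, -0.03], [0, 0, 0]]]'

```text
time: 14.47
tool_pos: [474.2, 224.5, 41.9]
tcp_rot: [-90.3, -0.1, 70.9]
ft_force: [-0.0, 0.1, -1.2]
finger_gap: 54.1
```

Request:
arm_command --commands '[[50, [0, 0, -0.02], [0, 0, 0]], [50, [0, 0, 0], [0, 0, 0]]]'

```text
time: 14.63
tool_pos: [474.2, 224.4, 41.2]
tcp_rot: [-90.3, -0.1, 70.9]
ft_force: [1.1, -0.2, -0.8]
finger_gap: 54.0
```

Request:
arm_command --commands '[[50, [0, 0, -0.03], [0, 0, 0]], [50, [0, 0, 0], [0, 0, 0]]]'

```text
time: 14.8
tool_pos: [474.6, 224.6, 40.9]
tcp_rot: [-90.3, -0.1, 70.9]
ft_force: [-0.1, 0.9, -0.4]
finger_gap: 53.9
```

Request:
arm_command --commands '[[50, [0, 0, -0.04], [0, 0, 0]], [50, [0, 0, -0.02], [0, 0, 0]]]'

```text
time: 14.97
tool_pos: [475.1, 224.8, 40.7]
tcp_rot: [-90.3, -0.2, 70.9]
ft_force: [-1.1, 0.0, 3.7]
finger_gap: 53.7
```

Request:
arm_command --commands '[[100, [0, 0, 0], [0, 0, 0]], [100, [0, 0, 0], [0, 0, 0]], [100, [0, 0, 0], [0, 0, 0]], [100, [0, 0, 0], [0, 0, 0]], [100, [0, 0, 0.5], [0, 0, 0]]]'

```text
time: 15.38
tool_pos: [473.2, 224.1, 52.8]
tcp_rot: [-90.1, -0.0, 70.9]
ft_force: [-0.3, -0.2, -0.3]
finger_gap: 85.6
```

Request:
arm_command --commands '[[100, [0, 0, 1], [0, 0, 0]], [100, [0, 0, 1], [0, 0, 0]], [100, [0.05, -0.9, 0], [0, 0, 3]], [100, [0.05, -1, 0], [0, 0, 3]], [100, [0.05, -1, 0], [0, 0, 3]]]'

```text
time: 15.8
tool_pos: [477.9, 139.5, 117.6]
tcp_rot: [-90.3, -0.1, 80.5]
ft_force: [1.3, -1.1, -0.7]
finger_gap: 85.2
```

Request:
arm_command --commands '[[100, [0.05, -1, 0], [0, 0, 3.2]], [100, [0.05, -1, 0], [0, 0, 3.2]], [100, [0.05, -1, 0], [0, 0, 3.2]], [100, [0.05, -1, 0], [0, 0, 3.2]], [100, [0.05, -1, 0], [0, 0, 3.2]]]'

```text
time: 16.22
tool_pos: [485.3, -16.6, 118.6]
tcp_rot: [-90.5, -0.1, 97.5]
ft_force: [-0.8, 0.1, -0.8]
finger_gap: 85.3
```

Request:
arm_command --commands '[[100, [0.05, -1, 0], [0, 0, 3.2]], [100, [0.05, -1, 0], [0, 0, 3.2]], [100, [0.05, -1, 0], [0, 0, 3.2]], [100, [0.05, -1, 0], [0, 0, 3.2]], [100, [0, 0, 0], [0, 0, 0]]]'

```text
time: 16.63
tool_pos: [490.5, -147.6, 118.9]
tcp_rot: [-90.5, 0.1, 111.0]
ft_force: [0.5, -0.1, -0.2]
finger_gap: 85.6
```

```bash
python3 - <<'E'
from h import *
s=sense(); print(s['tool_pos'],s['tcp_rot'],s['time'])
out=[]
for n in("top","side"):
    a=snapshot(n); p=proj(n,(474,222,40)).astype(int); g=a.copy()
    print(n,find(n,a,'board',p,33,z=57,dbg=g), 'orange',find(n,a,'orange',proj(n,(494,-217,14)),40,z=25))
    out.append(g[p[1]-60:p[1]+60,p[0]-60:p[0]+60])
cv2.imwrite("pics/g5.png",cv2.resize(np.hstack(out),(800,400),interpolation=2))
E
```

```text
[ 490.47677084 -147.55742027  118.86534527] [-9.05205126e+01  5.11767683e-02  1.10973322e+02] 16.6333
top [468.3 222.  106.   68.  -19.7] orange [ 470.4 -256.     7.3    4.8   -3.6]
side [462.8 197.7 107.8 105.   68.7] orange [ 489.6 -225.    96.9   59.3   26.2]
```

View pics/g5.png

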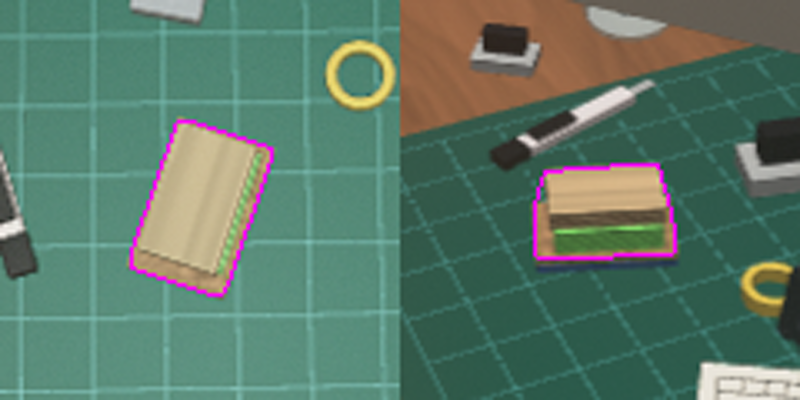

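```bash
python3 - <<'E'
from h import *
p=proj("top",(474,222,40)).astype(int)
c=np.array([(137,250),(215,275),(258,147),(180,120)])*.3+p-60
w=plane("top",c,57); print(w.mean(0),w,ray("top",[[300,200]])[0])
p=proj("side",(474,222,40)).astype(int)
c=np.array([(545,209),(665,211),(657,166),(547,168)],float)-[400,0]; c=c*.3+p-60
print(plane("side",c,57).mean(0))
E
```

```text
[473.93607834 223.03881678] [[439.56928267 263.54904265]
 [422.05465645 212.03918796]
 [507.4589469  182.31432889]
 [526.66142735 234.25270763]] [ 305.59578425  168.43234795 1218.13565047]
[473.86686672 219.45539154]
```

The board's top-face corners in the crop, (137,250), (215,275), (258,147) and (180,120), give a centre of (473.9,223.0). The bed is at (473.8,223.6), so it is well centred. Now the orange block.

Request:
arm_command --commands '[[100, [0.05, -0.9, -0.3], [0, 0, 2]], [100, [0.05, -0.9, -0.5], [-0.1, 0.4, 2]], [100, [0, -0.3, -0.5], [0, 0, 0.6]], [100, [0, 0, -0.5], [0, 0, 0]], [100, [0, 0, 0], [0, 0, 0]]]'

```text
time: 17.15
tool_pos: [495.0, -203.1, 63.5]
tcp_rot: [-90.3, -0.2, 115.6]
ft_force: [-0.6, -0.4, -1.1]
finger_gap: 85.4
```

Request:
arm_command --commands '[[100, [0, 0, 0], [0, 0, 0]]]'

```text
time: 17.23
tool_pos: [494.9, -201.8, 63.2]
tcp_rot: [-90.2, -0.3, 115.6]
ft_force: [0.5, 1.0, 0.7]
finger_gap: 85.7
```

Request:
arm_command --commands '[[100, [0, -0.5, 0], [0, 0, 0]], [100, [0, 0, 0], [0, 0, 0]], [100, [0, 0, -0.4], [0, 0, 0]], [100, [0, 0, -0.4], [0, 0, 0]], [100, [0, 0, 0], [0, 0, 0]]]'

```text
time: 17.65
tool_pos: [497.5, -215.3, 40.9]
tcp_rot: [-90.4, -0.1, 115.7]
ft_force: [-0.7, 0.7, -0.3]
finger_gap: 85.5
```

Request:
arm_command --commands '[[100, [-0.1, -0.05, -0.4], [-0.2, 0.4, 0]], [100, [0, 0, -0.4], [0, 0, 0]], [100, [0, 0, -0.3], [0, 0, 0]], [100, [0, 0, 0], [0, 0, 0]], [100, [0, 0, 0], [0, 0, 0]]]'

```text
time: 18.07
tool_pos: [492.8, -215.5, 2.5]
tcp_rot: [-89.8, -0.2, 115.8]
ft_force: [-0.7, -0.9, -0.4]
finger_gap: 85.2
```

Request:
arm_command --commands '[[100, [0.03, -0.05, 0.08], [0, 0, 0]], [100, [0, 0, 0], [0, 0, 0]], [55, [0, 0, 0], [0, 0, 0]], [55, [0, 0, 0], [0, 0, 0]], [50, [0, 0, 0], [0, 0, 0]]]'

```text
time: 18.48
tool_pos: [494.5, -217.6, 6.2]
tcp_rot: [-89.9, -0.2, 115.8]
ft_force: [2.7, -0.9, 0.6]
finger_gap: 53.8
```

Request:
arm_command --commands '[[50, [0, 0, 0], [0, 0, 0]], [50, [0, 0, 0], [0, 0, 0]], [50, [0, 0, 0], [0, 0, 0]]]'

```text
time: 18.73
tool_pos: [495.3, -218.0, 7.3]
tcp_rot: [-89.9, -0.1, 115.8]
ft_force: [-0.2, 0.2, -1.0]
finger_gap: 54.1
```

Request:
arm_command --commands '[[50, [0, 0, 0.3], [0, 0, 0]], [50, [0, 0, 1], [0, 0, 0]], [50, [0, 0, 1], [0, 0, 0]], [50, [0, 0, 1], [0, 0, 0]], [50, [-0.03, 0.8, 0.5], [0, 0, -3]]]'

```text
time: 19.15
tool_pos: [488.8, -193.4, 121.4]
tcp_rot: [-89.5, -0.6, 112.7]
ft_force: [2.2, -1.0, -0.5]
finger_gap: 53.6
```

Request:
arm_command --commands '[[50, [-0.05, 1, 0], [0, 0, -3.2]], [50, [-0.05, 1, 0], [0, 0, -3.2]], [50, [-0.05, 1, 0], [0, 0, -3.2]], [50, [-0.05, 1, 0], [0, 0, -3.2]], [50, [-0.05, 1, 0], [0, 0, -3.2]]]'

```text
time: 19.57
tool_pos: [484.8, -42.4, 133.0]
tcp_rot: [-90.2, -0.1, 95.5]
ft_force: [0.0, 0.1, -0.5]
finger_gap: 53.8
```

Request:
arm_command --commands '[[50, [-0.05, 1, 0], [0, 0, -3.2]], [50, [-0.05, 1, 0], [0, 0, -3.2]], [50, [-0.05, 1, 0], [0, 0, -3.2]], [50, [-0.05, 1, 0], [0, 0, -3.2]], [50, [-0.05, 1, 0], [0, 0, -3.2]]]'

```text
time: 19.98
tool_pos: [475.9, 114.8, 137.2]
tcp_rot: [-90.5, -0.1, 78.6]
ft_force: [-0.1, -0.8, -1.6]
finger_gap: 53.8
```

Request:
arm_command --commands '[[50, [0, 1, 0], [0, 0, -2.5]], [50, [0, 1, 0], [0, 0, -2.5]], [50, [0, 0.9, -0.2], [0, 0, -1.5]], [50, [0, 0.4, -0.3], [0.2, 0.4, 0]], [50, [0, 0, 0], [0, 0, 0]]]'

```text
time: 20.4
tool_pos: [474.3, 224.9, 126.5]
tcp_rot: [-90.2, -0.4, 71.8]
ft_force: [0.4, 0.0, -1.4]
finger_gap: 54.0
```

Request:
arm_command --commands '[[50, [0, 0, -0.3], [0, 0, 0]], [50, [0, 0, 0], [0, 0, 0]]]'

```text
time: 20.57
tool_pos: [474.1, 225.0, 117.7]
tcp_rot: [-90.3, -0.4, 72.0]
ft_force: [-1.1, -0.5, -2.2]
finger_gap: 54.1
```

Request:
arm_command --commands '[[50, [0, 0, -0.5], [-0.3, 0.4, -1]], [50, [0, 0, -0.5], [0, 0, 0]], [50, [0, 0, -0.3], [0, 0, 0]], [50, [0, 0, 0], [0, 0, 0]], [50, [0, 0, 0], [0, 0, 0]]]'

```text
time: 20.98
tool_pos: [475.4, 220.0, 79.1]
tcp_rot: [-90.1, 0.1, 70.7]
ft_force: [-1.1, 0.3, -0.2]
finger_gap: 53.9
```

Request:
arm_command --commands '[[50, [-0.05, 0.13, -0.1], [0, 0, 0.2]], [50, [0, 0, -0.3], [0, 0, 0]], [50, [0, 0, -0.05], [0, 0, 0]], [50, [0, 0, 0], [0, 0, 0]]]'

```text
time: 21.32
tool_pos: [475.4, 223.5, 66.8]
tcp_rot: [-90.3, -0.1, 70.8]
ft_force: [-0.1, -0.5, -0.2]
finger_gap: 53.7
```

```bash
python3 - <<'E'
from h import *
s=sense(); print(s['tool_pos'],s['tcp_rot'])
a=snapshot("side"); p=proj("side",(474,222,50)).astype(int)
cv2.imwrite("pics/g6.png",cv2.resize(a[p[1]-60:p[1]+60,p[0]-60:p[0]+60],(600,600),interpolation=2))
E
```

```text
[475.40245757 223.52691894  66.84629646] [-9.02510735e+01 -5.55761244e-02  7.08239946e+01]
```

View pics/g6.png

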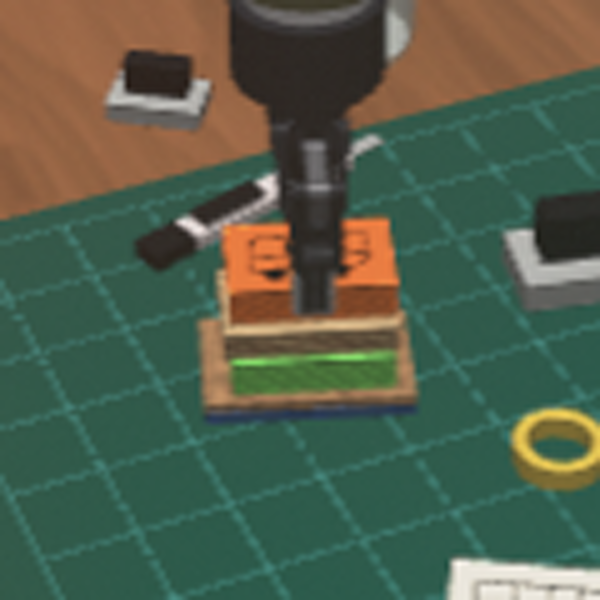

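Orange spans x 230–397, above the board (225–407) and the bed (207–415), so all are centred within about 2 mm. Lowering.

Request:
arm_command --commands '[[50, [-0.04, 0.02, -0.1], [0, 0, 0]], [50, [0, 0, -0.03], [0, 0, 0]], [50, [0, 0, 0], [0, 0, 0]]]'

```text
time: 21.62
tool_pos: [474.3, 224.4, 63.1]
tcp_rot: [-90.3, -0.1, 70.8]
ft_force: [0.0, 0.0, -0.4]
finger_gap: 54.1
```

Request:
arm_command --commands '[[50, [0, 0, -0.05], [0, 0, 0]], [50, [0, 0, 0], [0, 0, 0]]]'

```text
time: 21.78
tool_pos: [474.3, 224.6, 61.6]
tcp_rot: [-90.3, -0.1, 70.9]
ft_force: [0.8, 0.5, -1.6]
finger_gap: 53.9
```

Request:
arm_command --commands '[[50, [0, 0, -0.05], [0, 0, 0]], [50, [0, 0, 0], [0, 0, 0]]]'

```text
time: 21.95
tool_pos: [474.7, 224.8, 60.5]
tcp_rot: [-90.3, -0.1, 70.9]
ft_force: [-0.8, -0.1, -0.8]
finger_gap: 53.9
```

Request:
arm_command --commands '[[50, [0, 0, -0.04], [0, 0, 0]], [50, [0, 0, -0.02], [0, 0, 0]]]'

```text
time: 22.12
tool_pos: [475.3, 224.9, 60.2]
tcp_rot: [-90.4, -0.1, 70.9]
ft_force: [-1.4, -0.1, 3.7]
finger_gap: 53.9
```

Request:
arm_command --commands '[[100, [0, 0, 0], [0, 0, 0]], [100, [0, 0, 0], [0, 0, 0]], [100, [0, 0, 0], [0, 0, 0]], [100, [0, 0, 0], [0, 0, 0]], [100, [0, 0, 0.5], [0, 0, 0]]]'

```text
time: 22.53
tool_pos: [473.5, 224.2, 72.6]
tcp_rot: [-90.2, 0.0, 70.9]
ft_force: [-0.3, -0.2, -1.4]
finger_gap: 85.3
```

Request:
arm_command --commands '[[100, [0, 0, 1], [0, 0, 0]], [100, [0, 0, 1], [0, 0, 0]], [100, [0.7, 0.05, 0.3], [0, 0, 1]], [100, [1, 0.1, 0], [0, 0, 1]], [100, [1, 0.1, 0], [0, 0, 1]]]'

```text
time: 22.95
tool_pos: [552.3, 232.1, 146.5]
tcp_rot: [-90.1, 0.1, 74.1]
ft_force: [0.9, 0.2, -0.1]
finger_gap: 85.5
```

```bash
python3 - <<'E'
from h import *
s=sense(); print(s['tool_pos'],s['tcp_rot'],s['time'])
out=[]
t=cv2.imread("pics/top0.png")
COL['bar']=((0,0,0),(180,255,75),39)
for n in("top","side"):
    a=t if n=="top" else snapshot(n); g=a.copy(); p=proj(n,(650,239,30)).astype(int)
    print(n,find(n,a,'bar',p,25,z=55 if n=='top' else 39,dbg=g),find(n,a,'slab',p,25,z=18))
    out.append(g[p[1]-40:p[1]+40,p[0]-40:p[0]+40])
cv2.imwrite("pics/w1.png",cv2.resize(np.hstack(out),(800,400),interpolation=2))
E
```

```text
[552.28085066 232.08914456 146.53522164] [-9.01100189e+01  5.87011862e-02  7.40771258e+01] 22.95
top [644.3 238.3  59.2  21.9 -11.2] [648.3 239.7  84.1  52.3 -11.7]
side [650.2 238.6  64.9  57.4 -12.5] [642.1 226.6  88.   66.  -23.8]
```

View pics/w1.png

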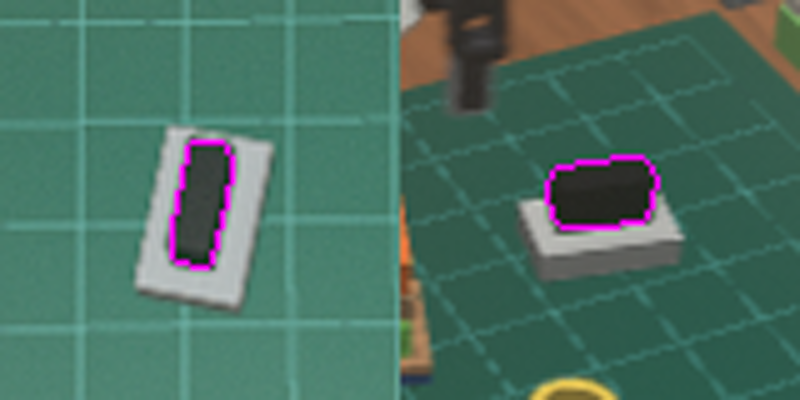

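Left: the weight's bar is outlined at crop (203,203), on a slab centred at about (204,218). Right: the bar is at (603,193). This gives a weight centre near (648,239) with jaw yaw 78.3.

Request:
arm_command --commands '[[100, [1, 0.08, 0], [0, 0, 1.3]], [100, [1, 0.08, 0], [0, 0, 1.3]], [100, [0.8, 0.05, -0.3], [0, 0, 1.3]], [100, [0, 0, -0.5], [0, 0, 0]], [100, [0, 0, 0], [0, 0, 0]]]'

```text
time: 23.42
tool_pos: [642.3, 236.7, 114.3]
tcp_rot: [-89.8, 0.3, 78.1]
ft_force: [-1.6, -0.6, -0.6]
finger_gap: 85.3
```

Request:
arm_command --commands '[[100, [0, 0, -0.4], [0, 0, 0]], [100, [0, 0, 0], [0, 0, 0]]]'

```text
time: 23.58
tool_pos: [641.0, 236.4, 100.2]
tcp_rot: [-89.7, 0.4, 78.1]
ft_force: [-0.5, 0.6, -1.4]
finger_gap: 85.4
```

Request:
arm_command --commands '[[100, [0.2, 0.09, -0.5], [0.2, -0.4, 0.2]], [100, [0, 0, -0.5], [0, 0, 0]], [100, [0, 0, -0.4], [0, 0, 0]], [100, [0, 0, 0], [0, 0, 0]], [100, [0, 0, 0], [0, 0, 0]]]'

```text
time: 24.0
tool_pos: [643.8, 239.7, 57.2]
tcp_rot: [-90.0, 0.1, 78.3]
ft_force: [-0.6, 0.6, 1.2]
finger_gap: 85.2
```

Request:
arm_command --commands '[[100, [0.14, 0, 0], [0, 0, 0]], [100, [0, 0, -0.35], [0, 0, 0]], [100, [0, 0, -0.35], [0, 0, 0]], [100, [0, 0, 0], [0, 0, 0]], [100, [0, 0, 0], [0, 0, 0]]]'

```text
time: 24.42
tool_pos: [649.2, 240.1, 36.7]
tcp_rot: [-90.1, 0.0, 78.3]
ft_force: [0.3, 0.1, -0.7]
finger_gap: 85.2
```

```bash
python3 - <<'E'
from h import *
s=sense(); print(s['tool_pos'],s['tcp_rot'])
a=snapshot("side"); p=proj("side",(650,239,40)).astype(int)
cv2.imwrite("pics/w2.png",cv2.resize(a[p[1]-50:p[1]+50,p[0]-50:p[0]+50],(600,600),interpolation=2))
E
```

```text
[649.17747841 240.06710276  36.73773801] [-9.01267046e+01  2.01544702e-02  7.83318489e+01]
```

View pics/w2.png

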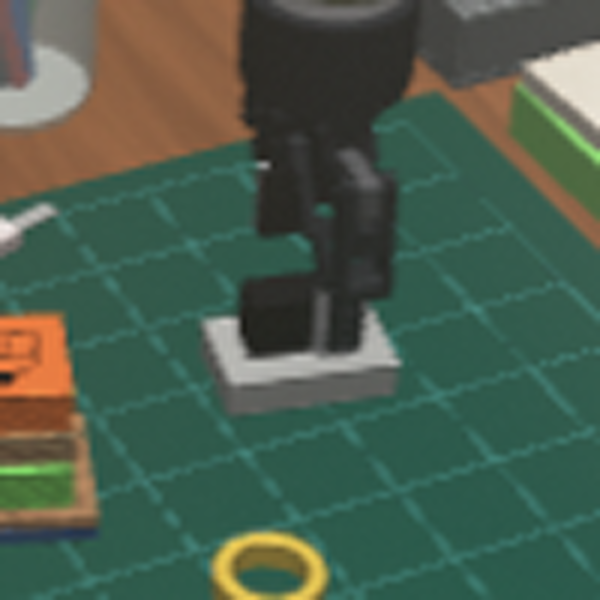

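```bash
python3 - <<'E'
from h import *
p=proj("side",(650,239,40)).astype(int)
for P in [(640.6,199,48),(640.6,199,40),(649,240,55),(648,239,23)]: print(P,(proj("side",P)-p+50)*6)
E
```

```text
(640.6, 199, 48) [327.78447766 345.28937378]
(640.6, 199, 40) [326.35543    359.49467344]
(649, 240, 55) [301.12889272 277.10107952]
(648, 239, 23) [295.12962927 334.98772404]
```

Request:
arm_command --commands '[[100, [0, -0.03, -0.18], [0, 0, 0]], [100, [0, 0, 0], [0, 0, 0]], [40, [0, 0, 0], [0, 0, 0]], [40, [0, 0, 0], [0, 0, 0]], [40, [0, 0, 0], [0, 0, 0]]]' --force 80

```text
time: 24.88
tool_pos: [649.3, 239.0, 31.2]
tcp_rot: [-90.1, 0.0, 78.3]
ft_force: [-0.2, 0.2, 0.2]
finger_gap: 51.8
```

The picture shows the near fingertip at (335,350) in front of the bar, close to the predicted (328,345). Closing on it.

Request:
arm_command --commands '[[15, [0, 0, 0], [0, 0, 0]], [15, [0, 0, 0], [0, 0, 0]], [15, [0, 0, 0], [0, 0, 0]], [15, [0, 0, 0], [0, 0, 0]], [15, [0, 0, 0], [0, 0, 0]]]'

```text
time: 25.3
tool_pos: [649.7, 239.2, 31.9]
tcp_rot: [-90.2, -0.0, 78.3]
ft_force: [0.2, 0.7, -1.2]
finger_gap: 20.6
```

Request:
arm_command --commands '[[10, [0, 0, 0.2], [0, 0, 0]], [10, [0, 0, 0.5], [0, 0, 0]], [10, [0, 0, 0.9], [0, 0, 0]], [10, [0, 0, 1], [0, 0, 0]], [10, [0, 0, 1], [0, 0, 0]]]' --force 100

```text
time: 25.72
tool_pos: [638.8, 236.0, 130.5]
tcp_rot: [-88.8, 0.7, 78.3]
ft_force: [1.6, 1.0, -6.3]
finger_gap: 19.8
```

Request:
arm_command --commands '[[10, [0, 0, 0], [0, 0, 0]], [10, [0, 0, 0], [0, 0, 0]]]'

```text
time: 25.88
tool_pos: [642.3, 237.0, 139.7]
tcp_rot: [-89.4, 0.4, 78.3]
ft_force: [0.0, 0.1, -8.6]
finger_gap: 19.7
```

Request:
arm_command --commands '[[10, [-0.5, -0.04, 0.1], [0, 0, -1.2]], [10, [-0.7, -0.05, 0], [0, 0, -1.2]], [10, [-0.7, -0.05, 0], [0, 0, -1.2]], [10, [-0.7, -0.05, 0], [0, 0, -1.2]], [10, [-0.7, -0.05, 0], [0, 0, -1.2]]]'

```text
time: 26.3
tool_pos: [540.4, 227.7, 135.9]
tcp_rot: [-89.2, 0.6, 72.0]
ft_force: [0.8, 0.2, -6.5]
finger_gap: 20.1
```

Request:
arm_command --commands '[[10, [-0.7, -0.05, 0], [0, 0, -0.6]], [10, [-0.6, -0.05, 0], [0, 0, 0]], [10, [-0.4, -0.05, 0], [0, 0, 0]], [10, [0, 0, 0], [0, 0, 0]], [10, [0, 0, 0], [0, 0, 0]]]'

```text
time: 26.72
tool_pos: [476.5, 220.6, 124.7]
tcp_rot: [-88.4, 1.2, 71.3]
ft_force: [-0.2, 0.3, -5.5]
finger_gap: 19.6
```

Request:
arm_command --commands '[[10, [-0.05, 0.1, 0], [0.63, -1.9, -0.3]], [10, [0, 0, 0], [0, 0, 0]], [10, [0, 0, 0], [0, 0, 0]]]'

```text
time: 26.97
tool_pos: [474.4, 222.9, 121.7]
tcp_rot: [-89.9, 0.1, 71.0]
ft_force: [-0.3, -0.0, -6.7]
finger_gap: 19.9
```

```bash
python3 - <<'E'
from h import *
s=sense(); print(s['tool_pos'],s['tcp_rot'])
a=snapshot("side"); p=proj("side",(474,222,70)).astype(int)
cv2.imwrite("pics/w3.png",cv2.resize(a[p[1]-60:p[1]+60,p[0]-60:p[0]+60],(600,600),interpolation=2))
E
```

```text
[474.44366261 222.89123857 121.68964348] [-89.87304668   0.10685447  71.01566776]
```

View pics/w3.png

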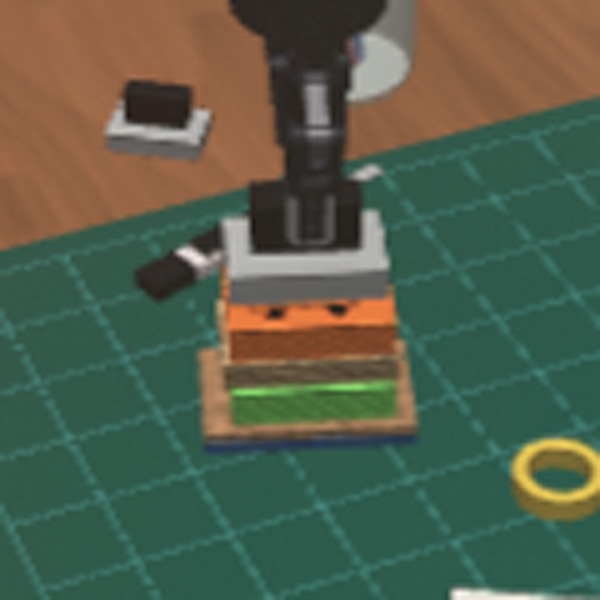

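The weight hangs level over the pile. Its front edge spans x 232–388 and orange 230–397, about 1.5 mm to the left. Trimming and lowering.

Request:
arm_command --commands '[[10, [0.03, 0.03, -0.13], [0, 0, 0]], [10, [0, 0, -0.1], [0, 0, 0]], [10, [0, 0, 0], [0, 0, 0]], [10, [0, 0, 0], [0, 0, 0]]]'

```text
time: 27.35
tool_pos: [476.9, 223.6, 113.5]
tcp_rot: [-89.8, 0.2, 71.0]
ft_force: [0.8, 0.6, -6.4]
finger_gap: 20.0
```

Request:
arm_command --commands '[[10, [-0.03, 0.02, -0.07], [0, 0, 0]], [10, [0, 0, 0], [0, 0, 0]], [10, [0, 0, 0], [0, 0, 0]]]'

```text
time: 27.6
tool_pos: [476.2, 224.1, 111.0]
tcp_rot: [-89.8, 0.2, 71.0]
ft_force: [0.3, -0.0, -6.1]
finger_gap: 19.8
```

Request:
arm_command --commands '[[10, [0, 0, -0.03], [0, 0, 0]], [10, [0, 0, 0], [0, 0, 0]]]'

```text
time: 27.77
tool_pos: [476.2, 224.2, 110.2]
tcp_rot: [-89.8, 0.2, 71.0]
ft_force: [0.6, -0.1, -5.8]
finger_gap: 19.8
```

Request:
arm_command --commands '[[10, [0, 0, -0.04], [0, 0, 0]], [10, [0, 0, 0], [0, 0, 0]]]'

```text
time: 27.93
tool_pos: [476.3, 224.2, 109.1]
tcp_rot: [-89.8, 0.2, 71.0]
ft_force: [-1.2, 0.5, -5.8]
finger_gap: 20.0
```

Request:
arm_command --commands '[[10, [0, 0, -0.03], [0, 0, 0]], [10, [0, 0, 0], [0, 0, 0]]]'

```text
time: 28.1
tool_pos: [476.4, 224.2, 108.2]
tcp_rot: [-89.8, 0.2, 71.0]
ft_force: [0.1, -0.2, -5.7]
finger_gap: 20.1
```

Request:
arm_command --commands '[[10, [0, 0, -0.04], [0, 0, 0]], [10, [0, 0, 0], [0, 0, 0]]]'

```text
time: 28.27
tool_pos: [476.9, 224.5, 108.4]
tcp_rot: [-89.9, 0.1, 71.0]
ft_force: [-0.9, -0.3, -5.8]
finger_gap: 20.0
```

Request:
arm_command --commands '[[10, [0, 0, -0.03], [0, 0, 0]], [10, [0, 0, 0], [0, 0, 0]]]'

```text
time: 28.43
tool_pos: [477.3, 224.7, 108.1]
tcp_rot: [-89.9, 0.1, 71.0]
ft_force: [-0.4, -0.4, -4.8]
finger_gap: 20.2
```

Request:
arm_command --commands '[[10, [-0.02, 0, -0.05], [0, 0, 0]], [10, [0, 0, -0.04], [0, 0, 0]]]'

```text
time: 28.6
tool_pos: [477.7, 225.0, 107.9]
tcp_rot: [-90.0, 0.0, 71.0]
ft_force: [-4.9, -0.2, 5.6]
finger_gap: 20.0
```

Set down. I'll release, then rise and back off.

Request:
arm_command --commands '[[40, [0, 0, 0], [0, 0, 0]], [60, [0, 0, 0], [0, 0, 0]], [100, [0, 0, 0], [0, 0, 0]], [100, [0, 0, 0], [0, 0, 0]], [100, [0, 0, 0], [0, 0, 0]]]'

```text
time: 29.02
tool_pos: [480.0, 225.8, 110.1]
tcp_rot: [-90.3, -0.2, 71.0]
ft_force: [-0.1, -0.4, 0.0]
finger_gap: 79.2
```

Request:
arm_command --commands '[[100, [0, 0, 0], [0, 0, 0]], [100, [0, 0, 0.6], [0, 0, 0]], [100, [0, 0, 1], [0, 0, 0]], [100, [0, 0, 1], [0, 0, 0]], [100, [0, 0, 0.5], [0, 0, 0]]]'

```text
time: 29.43
tool_pos: [475.5, 224.1, 199.8]
tcp_rot: [-89.7, 0.2, 71.0]
ft_force: [-0.8, -0.0, 0.4]
finger_gap: 85.5
```

Request:
arm_command --commands '[[100, [0.3, -1, 0], [0, 0, 0]], [100, [0.3, -1, 0], [0, 0, 0]], [100, [0.3, -1, 0], [0, 0, 0]], [100, [0.3, -1, 0], [0, 0, 0]], [100, [0.3, -1, 0], [0, 0, 0]]]'

```text
time: 29.85
tool_pos: [523.5, 76.0, 207.7]
tcp_rot: [-90.3, -0.3, 71.6]
ft_force: [1.1, -0.3, -1.1]
finger_gap: 85.5
```

Request:
arm_command --commands '[[100, [0.3, -1, 0], [0, 0, 0]], [100, [0.3, -1, 0], [0, 0, 0]], [100, [0, 0, 0], [0, 0, 0]], [100, [0, 0, 0], [0, 0, 0]]]'

```text
time: 30.18
tool_pos: [543.3, 6.8, 208.0]
tcp_rot: [-90.4, -0.2, 71.3]
ft_force: [-0.6, 0.3, -0.0]
finger_gap: 85.5
```

```bash
python3 - <<'E'
from h import *
s=sense(); print(s['tool_pos'],s['tcp_rot'],s['time'],s['ft_force'])
out=[]
for n in("top","side"):
    a=snapshot(n); p=proj(n,(474,222,60)).astype(int)
    print(n,'slab z99',find(n,a,'slab',proj(n,(474,222,99)),28,z=99),'white',find(n,a,'white',proj(n,(500,8,14))))
    out.append(a[p[1]-50:p[1]+50,p[0]-50:p[0]+50])
cv2.imwrite("pics/end.png",cv2.resize(np.hstack(out),(800,400),interpolation=2))
E
```

```text
[543.29089401   6.80088798 207.96072241] [-90.41361579  -0.20278782  71.25503313] 30.1833 [-0.58363905  0.33667026 -0.01376086]
top slab z99 [475.1 225.9  82.6  50.4 -19. ] white [502.  -27.6 150.3  37.   -4.4]
side slab z99 [461.6 217.3 104.1  71.5 -20.4] white [502.1  12.6  87.9  57.2 -30.8]
```

View pics/end.png

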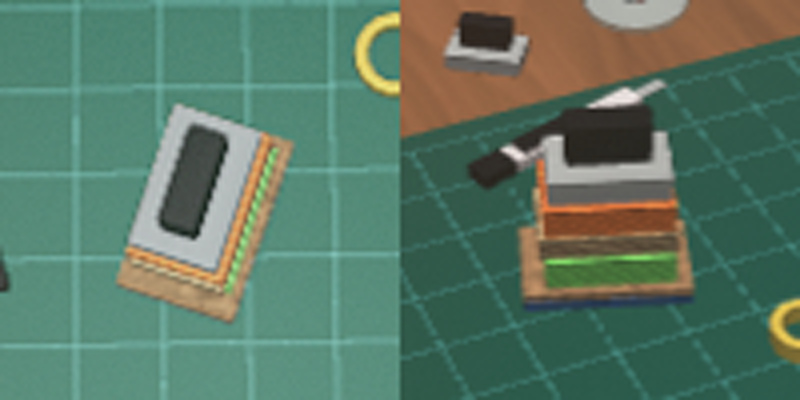

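The pile stands in order and aligned. The weight measures (475.1,225.9) at -19.0° against the bed at (473.8,223.6), -19.1°, and the side view shows the white block unmoved. Handing in.

```bash
python3 -c "
from bench import *
print(hand_in())"
```

```text
the job is handed in; nothing more can be done
None
```

I built the pile on the press bed in the order asked: green block, plywood board, orange block, steel weight. Each piece was lowered until light contact and then released. I handed it in at about 30 s of the 112 s allowed, with the arm well clear.

**Last checks**
- **Weight:** in the top view it is within about 3 mm and 0.1° of the bed's centre and direction.
- **Green:** about 3 mm off centre.
- **Board:** within about 1 mm of centre in the top view.
- **Orange:** I only compared it with the board and bed in the side view before lowering it. It was lengthwise centred to about 2 mm there, and the end pictures show it aligned with the rest.
- **White block:** it lies where it was in the side view. Its top-view check gave a useless reading, because the arm was in the way.

**What went wrong or disagreed**
- **First grasp of the green block:** the fingers closed on top of it, with no force reading above about 2 N. The fingertips reached about 17 mm less far than the stated 19 mm, so I went lower and gripped it properly from there on.
- **The two cameras:** they disagree by about 3 to 4 mm across the bed. I went by the top view.

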